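# Turn the sprayed sample panel over against the bench stop

## Robot

A 6-joint arm with a two-finger parallel gripper is mounted at the origin on the work surface. World frame = base frame: x ahead of the robot, y to its left, z up, the work surface at z = 0. Lengths are in m, angles in rad, forces in N, time in s.
With the tool pointing down it reaches from about 0.325 to 0.775 m from the base axis. Payload 5.5 kg.
Tool frame: the origin (TCP) lies midway between the tips of the shut fingers; the grasp point (between the pads) lies bot.pinch_z behind it (bot.pinch_z is the distance from the TCP to the grasp point, in m); z points along the fingers, y is the line along which they close (so a half turn about z gives the same grasp; the last joint's range is limited). The gripper opens to 85 mm and grips with 20 to 120 N. Pads are 22 mm wide; open, the fingers measure 114 mm over their backs; the gripper's body (76 mm by 85 mm) begins 54 mm behind the grasp point. The pads swing forward as they close: fully open they stand 13 mm farther back than shut.
Start: joints at [1.109, 0.091, 1.231, -0, 1.82, -0.057], TCP at [0.236, 0.552, 0.231] pointing down, gripper open.
Joint ranges: [-2.87, 2.87], [-0.86, 2.18], [0.17, 2.46], [-1.51, 4.65], [0.06, 2.69], [-2.65, 2.65]. Speed limits (rad/s): [2.57, 2.57, 3.01, 3.14, 3.14, 3.14].

## Interface

Orientations are given as a 3x3 rotation matrix whose columns are the frame's x, y, z axes.
In Python, from station import status, viewer, bot gives the robot as it stands.
- The arm moves only by the tool step_arm, never from a script. Its argument "commands" is a list of rows, each an object of numbers: "tx", "ty", "tz": the shift along the tool's x, y, z in mm; "ax", "ay", "az": the turn, a rotation vector about the tool's x, y, z in rad; "jaw": the finger opening in mm, from 0 to 85.4. In form: [{"tx": .., "ty": .., "tz": .., "ax": .., "ay": .., "az": .., "jaw": ..}, ...]. A call has 1 to 8 rows; each row shifts and turns the commanded pose from where the row before left it, along the tool's axes as they then stand; what a row does not reach is not made up. A row lasts 1/10 s, in which the tool goes at most 50 mm and 8.59 degrees, less where a joint would pass 70% of its speed; a pose out of reach is approached as far as the arm can. A call is refused whole if a number of a shift passes 50 or a number of a turn 0.15, either way. A call with a gripper value outside its range is refused whole. The fingers move at their own pace and stop on an object; "squeeze" is the grip in N (left out, the last holds). Time passes only in rows, so rows that do not move let the fingers close. It gives the time, the measured TCP pose, the force, the opening and the grip force at its end, in the units of the state.
- status.observe(): the state, without advancing time (a new reading comes with each control period).
- viewer.get_image(name): name is "side" or "top"; returns (picture, depth): 384x512x3 uint8, red, green, blue; 384x512 float32, m along the optical axis (not along the pixel's ray), 0 where there is no reading.
- viewer.camera_params(name): a dict with "fx", "fy", "cx", "cy" (pixels), "rvec" (rotation vector, rad) and "tvec" (3), from world to camera coordinates, as OpenCV has them. Camera axes: x right, y down, z forward; pixel columns grow to the right and rows downward; lengths in m; the calibration is good to about 2 mm. A picture is of the moment at which its call begins. camera_params takes no time and is no camera call.
- bot.hand_in(): hands the job in; it is judged then, once.
The state is a dict: "time_s": time; "joint_positions": joint angles; "qd": joint speeds; "joint_torque": joint torques, N m; "tcp_pos": TCP position; "tool_rot": TCP orientation; "ft_force": force on the tool from outside, world axes, zero at the start; "moment": the same for the moment, N m; "gripper_width": finger opening in m; "gripper_force": force on a finger pad.
Only numpy, scipy, OpenCV 4.12 (cv2) and the standard library are available. Lean on these libraries where they do the work, as an engineer would, in place of code of your own. Each camera call takes 0.05 s, during which the arm holds its last target. There are 200 camera calls.

## Task

The sample panel lies on the bench with its sprayed blue face up; turn it over so that its bare wooden face is up for spraying. Push it up against the bench stop until it leans there steeply on edge, tip it back over the other way and lay it down gently without letting it slam, then leave it lying flat and square with its edge up against the foot of the stop. Leave the bottle, jar, mug and plaster figure alone.

Things in the scene. Friction and masses are not known exactly. Their poses are not given: they have to be found in the camera images.
- panel: Sample panel: stiff wooden board 160 mm (own x) by 180 mm (own y) by 15 mm (own z), 0.2 to 0.33 kg, too wide to grip flat. One face sprayed blue, the other bare pale wood. Origin: centre of the bare face; own z points from the bare to the blue face: up at the start, down at the end. It starts flat, a 180 mm side facing the stop, up to 20 degrees off square.
- panel_mid (a point): The middle of the panel's 15 mm thickness, at the centre of the board; axes as the panel's.
- fence: Bench stop, fixed: 280 mm wooden batten with a slippery white plastic strip (friction about 0.15). Origin: on the bench at the middle of the toe line, where the strip meets the bench; own x points level into the stop (panel on its -x side), y along it. Section (x, height, mm): strip from (0,0) to (22,20) to (32,44) to (42,95); level top from x 42 to 66; 12 mm high feet behind.
- fence_lip (a point): Middle of the stop's upper front edge, 95 mm high; axes as the stop's. A panel pushed along own x rides up the strip with its leading edge, then slides over this lip; with its lower edge pushed to the toe it leans at about 65 degrees from the bench, its upper edge about 50 mm above the lip, and stays there by itself. The push needs about 5 to 25 N.
- solvent: Bystander: green bottle, 64 mm across, 170 mm tall, upright; origin: centre of its underside.
- jar: Bystander: red jar, 72 mm across, 100 mm tall, upright; origin: centre of its underside.
- mug: Bystander: white cup, 76 mm across, 90 mm tall, upright; origin: centre of its underside.
- maquette: Bystander: white plaster figure on a round foot 80 mm across, 190 mm tall, upright; origin: centre of its underside.
There are look-alikes about, which are no part of the job. Of the things that look like the panel, take the one that is farthest from the robot's base at the start.

How it is judged:
By the outcome, as a careful person would: the job done as asked, in the order asked, and still so for the second after the job is handed in, with the robot touching nothing.
It also fails if it takes over 72 s, if anything falls off the work surface, if the arm or the gripper's body presses on something with over 40 N, if the wrist force passes 120 N, or if a joint passes its speed limit or range.

## Working session

There is one attempt and no reset: what is moved stays moved. The work goes in short steps, Python scripts to look and compute and a tool call to move; the robot and the scene stay as the last step left them, time stands still between calls to the robot, and variables do not carry over. Pictures are saved under pics/ and viewed, at most 10 in all, crops included, and the job is handed in when it is done.

Besides the shell and the picture viewer there is one more tool, called after "Call:" by a JSON object that holds its "op" and its "data", one argument or row to a line. step_arm: Moves the arm, as the interface text tells. Its arguments: {"type":"object","properties":{"commands":{"type":"array","items":{"type":"object","properties":{"tx":{"type":"number"},"ty":{"type":"number"},"tz":{"type":"number"},"ax":{"type":"number"},"ay":{"type":"number"},"az":{"type":"number"},"jaw":{"type":"number"}}}},"squeeze":{"type":"number"}},"required":["commands"]}

```bash
mkdir -p pics; ls
cat > h.py <<'E'
import numpy as np, cv2
from station import status, viewer, bot
def cam(n):
    p=viewer.camera_params(n); R=cv2.Rodrigues(np.array(p['rvec'],float))[0]; return p,R,np.array(p['tvec'],float).ravel()
def ray(n,uv,z):
    p,R,t=cam(n); uv=np.atleast_2d(uv).astype(float)
    d=np.c_[(uv[:,0]-p['cx'])/p['fx'],(uv[:,1]-p['cy'])/p['fy'],np.ones(len(uv))]@R
    c=-R.T@t; return c+d*((z-c[2])/d[:,2])[:,None]
def proj(n,P):
    p,R,t=cam(n); q=np.atleast_2d(P)@R.T+t; return np.c_[q[:,0]/q[:,2]*p['fx']+p['cx'],q[:,1]/q[:,2]*p['fy']+p['cy']]
def cloud(n,D):
    p,R,t=cam(n); v,u=np.mgrid[:D.shape[0],:D.shape[1]]
    return np.dstack([(u-p['cx'])/p['fx']*D,(v-p['cy'])/p['fy']*D,D])@R-R.T@t
def snap(n,f):
    im,D=viewer.get_image(n); cv2.imwrite(f'pics/{f}.png',im[:,:,::-1]); np.save(f'pics/{f}.npy',D); return im,D
E
python3 - <<'E'
from h import *
for n in('top','side'):
    snap(n,n+'0'); p,R,t=cam(n); print(n,-R.T@t,R[2])
a=cv2.imread('pics/top0.png');b=cv2.imread('pics/side0.png')
s=status.observe();print(s['time_s'],s['ft_force'],s['gripper_width'],bot.pinch_z)
E
```

```text
pics
top [0.32808016 0.01454913 1.31663978] [ 0.07336867  0.00341285 -0.99729905]
side [-0.23403423 -0.96504302  0.98240767] [ 0.44506861  0.65752985 -0.60792141]
0.1 [-0.07163379 -0.27393396 -0.9364091 ] 0.08550709828397295 0.0187
```

View pics/top0.png

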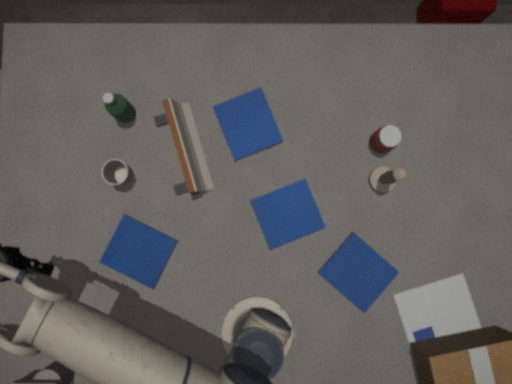

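View pics/side0.png

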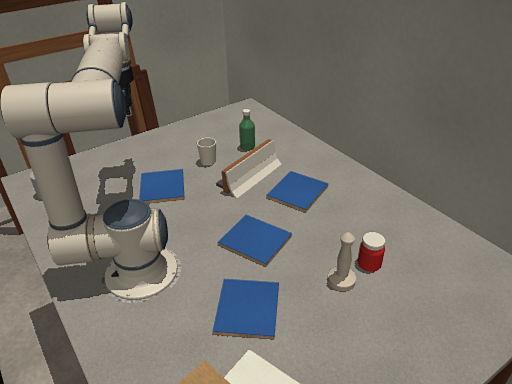

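Top view: four blue boards at pixels A(248,124), B(288,214), C(139,251) and D(358,271). The stop is at (190,146) with its white strip facing right. The base is near (258,335), and A looks farthest. I'll measure them all.

```bash
cat >> h.py <<'E'
def quads(im,z):
    hsv=cv2.cvtColor(im,cv2.COLOR_RGB2HSV); m=cv2.inRange(hsv,(105,150,60),(125,255,255))
    out=[]
    for c in cv2.findContours(m,cv2.RETR_EXTERNAL,cv2.CHAIN_APPROX_NONE)[0]:
        if cv2.contourArea(c)<1200: continue
        W=ray('top',c[:,0]+0.0,z)[:,:2]; r=cv2.minAreaRect((W*1000).astype(np.float32)); out.append((c,r))
    return out
E
python3 - <<'E'
from h import *
im=cv2.imread('pics/top0.png')[:,:,::-1].copy(); D=np.load('pics/top0.npy'); C=cloud('top',D)
for c,r in quads(im,.015):
    u,v=c[:,0].mean(0).astype(int); print((u,v),np.round(r[0],1),np.round(r[1],1),round(r[2],1),'dist',round(np.hypot(*r[0])), 'z',C[v,u,2].round(4)); print(np.round(cv2.boxPoints(r)).tolist())
# fence strip: white pixels region
sub=C[80:200,150:225]; h=sub[...,2]
m=(h>.08)&(h<.11); P=sub[m][:,:2]*1000; r=cv2.minAreaRect(P.astype(np.float32)); print('top rect',r, cv2.boxPoints(r).round().tolist())
hsv=cv2.cvtColor(im,cv2.COLOR_RGB2HSV)[80:200,150:225]
w=(hsv[...,2]>150)&(hsv[...,1]<60)
for lo,hi in((.003,.012),(.012,.03),(.03,.06),(.06,.09)):
    k=(h>lo)&(h<hi)&w; print(lo,k.sum(),(sub[k].mean(0)*1000).round() if k.any() else '')
for n,(u,v) in dict(bottle=(112,100),jar=(388,138),mug=(116,172),maq=(383,180)).items():
    s=C[v-22:v+22,max(0,u-22):u+22].reshape(-1,3); s=s[s[:,2]>.03]; print(n,s.mean(0).round(3),s[:,2].max().round(3), s.min(0).round(3), s.max(0).round(3))
cv2.imwrite('pics/crop.png',cv2.resize(im[70:210,90:300,::-1],None,fx=3.8,fy=3.8,interpolation=cv2.INTER_CUBIC))
E
```

```text
(np.int64(359), np.int64(274)) [ 181.  -300.6] [172.7 151.6] 49.5 dist 351 z 0.0149
[[67.0, -317.0], [183.0, -415.0], [295.0, -284.0], [179.0, -186.0]]
(np.int64(138), np.int64(251)) [240.  354.5] [174.1 152.9] 64.1 dist 428 z 0.0145
[[133.0, 310.0], [271.0, 243.0], [347.0, 399.0], [209.0, 466.0]]
(np.int64(286), np.int64(214)) [352.9 -90.9] [151.3 171.8] 22.1 dist 364 z 0.0168
[[250.0, -40.0], [315.0, -199.0], [455.0, -142.0], [391.0, 17.0]]
(np.int64(246), np.int64(123)) [626.8  29.2] [172.9 152.1] 22.0 dist 627 z 0.0163
[[518.0, 67.0], [575.0, -74.0], [735.0, -9.0], [679.0, 132.0]]
top rect ((548.4288330078125, 222.7750244140625), (281.48883056640625, 29.01205062866211), 16.61712646484375) [[409.0, 196.0], [418.0, 169.0], [687.0, 249.0], [679.0, 277.0]]
0.003 0 
0.012 0 
0.03 0 
0.06 0 
bottle [0.65  0.392 0.123] 1.317 [0.328 0.015 0.03 ] [0.693 0.437 1.317]
jar [ 0.568 -0.364  0.097] 1.317 [ 0.328 -0.406  0.031] [0.608 0.015 1.317]
mug [0.471 0.409 0.083] 1.317 [0.328 0.015 0.03 ] [0.508 0.446 1.317]
maq [ 0.453 -0.36   0.156] 1.317 [ 0.328 -0.393  0.03 ] [0.483 0.015 1.317]
```

View pics/crop.png

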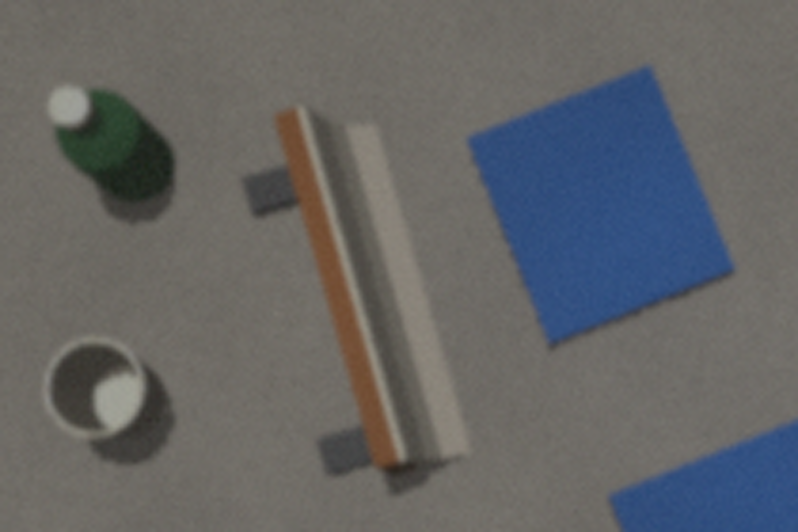

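The choice is A, at (248,124) in the top view: 627 mm from the base, against 351 to 428 mm for the others. The crop shows its full blue face beside the stop's white strip. Next I'll fit the toe line and check the arm state.

Run:
```python
from h import *
print([a for a in dir(bot) if a[0]!='_'])
a=ray('top',[[212.9,189.7],[189.5,102.9]],0); print('toe',a.round(4)); d=a[1]-a[0]; print(np.hypot(*d[:2]),np.degrees(np.arctan2(d[1],d[0])))
D=np.load('pics/top0.npy'); C=cloud('top',D)
n=np.array([-.286,.958]); 
# strip height profile
s=C[110:185,150:235].reshape(-1,3); q=s[:,:2]@n
for lo in range(-20,80,6):
    k=(q*1000>lo)&(q*1000<lo+6); print(lo+3,(np.median(s[k,2])*1000).round(1),end=' | ')
s=status.observe(); print(); print(s['tool_rot'],s['tcp_pos'])
```

```text
['IKError', 'hand_in', 'pinch_z']
toe [[0.4251 0.1344 0.    ]
 [0.694  0.2095 0.    ]]
0.27927770602043966 15.608708211085737
-17 0.3 | -11 0.1 | -5 -0.3 | 1 -0.2 | 7 1.8 | 13 7.4 | 19 12.7 | 25 18.7 | 31 29.8 | 37 47.0 | 43 75.5 | 49 94.3 | 55 93.7 | 61 94.1 | 67 93.8 | 73 93.8 | 79 15.8 | 
[[-9.19187810e-01  3.93818684e-01 -7.83688066e-04]
 [ 3.93819452e-01  9.19186443e-01 -1.58792685e-03]
 [ 9.50001844e-05 -1.76823461e-03 -9.99998432e-01]] [0.23617424 0.55128069 0.23026732]
```

Toe line is at q≈10 mm (n=(-.277,.961), t=(.961,.277)). Panel A's centre is at q=-146, t=610. I'll turn the tool so x=n and y=t, then go behind the panel.

Call:
{"op": "step_arm", "data": {
  "commands": [
    {"az": 0.1475,"jaw": 85},
    {"az": 0.1475},
    {"az": 0.1475},
    {"az": 0.1475},
    {"az": 0.1475},
    {"az": 0.1475}
  ]
}}

```text
invalid input
```

Call:
{"op": "step_arm", "data": {
  "commands": [
    {"tx": -46,"ty": 14.5},
    {"tx": -46,"ty": 14.5},
    {"tx": -46,"ty": 14.5},
    {"tx": -46,"ty": 14.5},
    {"tx": -46,"ty": 14.5},
    {"tx": -46,"ty": 14.5},
    {"tx": -46,"ty": 14.5},
    {"tx": -46,"ty": 14.5}
  ]
}}

```text
invalid input
```

Call:
{"op": "step_arm", "data": {
  "commands": [
    {"tx": -46,"ty": 14.5},
    {"tx": -46,"ty": 14.5},
    {"tx": -46,"ty": 14.5},
    {"tx": -46,"ty": 14.5},
    {"tx": -46,"ty": 14.5},
    {"tx": -46,"ty": 14.5},
    {"tx": -46,"ty": 14.5},
    {"tx": -46,"ty": 14.5}
  ]
}}

```text
invalid input
```

```bash
cat >> h.py <<'E'
n=np.array([-.277,.961,0]); t=np.array([.961,.277,0]); F=np.array([n,t,[0,0,1]])
def st():
    s=status.observe(); p=F@s['tcp_pos']*1000; print('T',round(s['time_s'],2),'qtz',p.round(1),'rot(qtz cols xyz)',(F@s['tool_rot']).round(3).tolist(),'f',(F@s['ft_force']).round(1),'M',np.round(s['moment'],2),'w',round(s['gripper_width']*1000,1),round(s['gripper_force'],1),'j',np.round(s['joint_positions'],2)); return s
E
python3 -c "from h import *;st()"
```

```text
T 0.1 qtz [464.4 379.7 230.3] rot(qtz cols xyz) [[0.633, 0.774, -0.001], [-0.774, 0.633, -0.001], [0.0, -0.002, -1.0]] f [-0.2 -0.1 -0.9] M [-0.04  0.01  0.05] w 85.5 0.0 j [ 1.11  0.09  1.23 -0.    1.82 -0.06]
```

Call:
{"op": "step_arm", "data": {
  "commands": [
    {"tx": 0,"ty": 0,"tz": 0,"ax": 0,"ay": 0,"az": 0.1475,"jaw": 85},
    {"tx": 0,"ty": 0,"tz": 0,"ax": 0,"ay": 0,"az": 0.1475,"jaw": 85},
    {"tx": 0,"ty": 0,"tz": 0,"ax": 0,"ay": 0,"az": 0.1475,"jaw": 85},
    {"tx": 0,"ty": 0,"tz": 0,"ax": 0,"ay": 0,"az": 0.1475,"jaw": 85},
    {"tx": 0,"ty": 0,"tz": 0,"ax": 0,"ay": 0,"az": 0.1475,"jaw": 85},
    {"tx": 0,"ty": 0,"tz": 0,"ax": 0,"ay": 0,"az": 0.1475,"jaw": 85}
  ]
}}

```text
time_s: 0.7
tcp_pos: [0.2362, 0.5514, 0.2306]
tool_rot: [[-0.271, 0.962, -0.001], [0.962, 0.271, -0.001], [-0.001, -0.001, -1.0]]
ft_force: [-0.4, 0.2, 0.5]
gripper_width: 0.0848
gripper_force: 0.0
```

Call:
{"op": "step_arm", "data": {
  "commands": [
    {"tx": -46,"ty": 14.5,"tz": 0,"ax": 0,"ay": 0,"az": 0,"jaw": 85},
    {"tx": -46,"ty": 14.5,"tz": 0,"ax": 0,"ay": 0,"az": 0,"jaw": 85},
    {"tx": -46,"ty": 14.5,"tz": 0,"ax": 0,"ay": 0,"az": 0,"jaw": 85},
    {"tx": -46,"ty": 14.5,"tz": 0,"ax": 0,"ay": 0,"az": 0,"jaw": 85},
    {"tx": -46,"ty": 14.5,"tz": 0,"ax": 0,"ay": 0,"az": 0,"jaw": 85},
    {"tx": -46,"ty": 14.5,"tz": 0,"ax": 0,"ay": 0,"az": 0,"jaw": 85},
    {"tx": -46,"ty": 14.5,"tz": 0,"ax": 0,"ay": 0,"az": 0,"jaw": 85},
    {"tx": -46,"ty": 14.5,"tz": 0,"ax": 0,"ay": 0,"az": 0,"jaw": 85}
  ]
}}

```text
time_s: 1.5
tcp_pos: [0.4504, 0.2283, 0.2309]
tool_rot: [[-0.277, 0.961, -0.0], [0.961, 0.277, -0.0], [-0.0, -0.0, -1.0]]
ft_force: [0.0, 0.6, 0.7]
gripper_width: 0.085
gripper_force: 0.0
```

Call:
{"op": "step_arm", "data": {
  "commands": [
    {"tx": -46,"ty": 14.5,"tz": 0,"ax": 0,"ay": 0,"az": 0,"jaw": 85},
    {"tx": -46,"ty": 14.5,"tz": 0,"ax": 0,"ay": 0,"az": 0,"jaw": 85},
    {"tx": -46,"ty": 14.5,"tz": 0,"ax": 0,"ay": 0,"az": 0,"jaw": 85},
    {"tx": -46,"ty": 14.5,"tz": 0,"ax": 0,"ay": 0,"az": 0,"jaw": 85},
    {"tx": -46,"ty": 14.5,"tz": 0,"ax": 0,"ay": 0,"az": 0,"jaw": 85},
    {"tx": -46,"ty": 14.5,"tz": 0,"ax": 0,"ay": 0,"az": 0,"jaw": 85},
    {"tx": -46,"ty": 14.5,"tz": 0,"ax": 0,"ay": 0,"az": 0,"jaw": 85},
    {"tx": -46,"ty": 14.5,"tz": 0,"ax": 0,"ay": 0,"az": 0,"jaw": 85}
  ]
}}

```text
time_s: 2.3
tcp_pos: [0.664, -0.0931, 0.2306]
tool_rot: [[-0.277, 0.961, -0.001], [0.961, 0.277, 0.0], [0.001, -0.001, -1.0]]
ft_force: [-0.1, 0.6, 0.9]
gripper_width: 0.0852
gripper_force: 0.0
```

```bash
python3 -c "from h import *;st()"
```

```text
T 2.3 qtz [-273.4  612.3  230.6] rot(qtz cols xyz) [[1.0, 0.0, 0.001], [-0.0, 1.0, -0.001], [0.001, -0.001, -1.0]] f [0.6 0.1 0.9] M [ 0.02 -0.    0.03] w 85.2 0.0 j [-0.19  0.29  1.01  0.    1.84 -0.47]
```

Call:
{"op": "step_arm", "data": {
  "commands": [
    {"tx": 0,"ty": 0,"tz": 48,"ax": 0,"ay": 0,"az": 0,"jaw": 85},
    {"tx": 0,"ty": 0,"tz": 48,"ax": 0,"ay": 0,"az": 0,"jaw": 85},
    {"tx": 0,"ty": 0,"tz": 48,"ax": 0,"ay": 0,"az": 0,"jaw": 85},
    {"tx": 0,"ty": 0,"tz": 48,"ax": 0,"ay": 0,"az": 0,"jaw": 85},
    {"tx": 0,"ty": 0,"tz": 30,"ax": 0,"ay": 0,"az": 0,"jaw": 85},
    {"tx": 0,"ty": 0,"tz": 10,"ax": 0,"ay": 0,"az": 0,"jaw": 85},
    {"tx": 0,"ty": 0,"tz": 4,"ax": 0,"ay": 0,"az": 0,"jaw": 85},
    {"tx": 0,"ty": 0,"tz": 3,"ax": 0,"ay": 0,"az": 0,"jaw": 85}
  ]
}}

```text
time_s: 3.1
tcp_pos: [0.6645, -0.0915, -0.0057]
tool_rot: [[-0.277, 0.961, 0.003], [0.961, 0.277, -0.001], [-0.001, 0.003, -1.0]]
ft_force: [-0.2, -0.5, -0.5]
gripper_width: 0.0849
gripper_force: 0.0
```

Call:
{"op": "step_arm", "data": {
  "commands": [
    {"tx": 4,"ty": 0,"tz": 0,"ax": 0,"ay": 0,"az": 0,"jaw": 85},
    {"tx": 15,"ty": 0,"tz": 0,"ax": 0,"ay": 0,"az": 0,"jaw": 85},
    {"tx": 15,"ty": 0,"tz": 0,"ax": 0,"ay": 0,"az": 0,"jaw": 85},
    {"tx": 15,"ty": 0,"tz": 0,"ax": 0,"ay": 0,"az": 0,"jaw": 85},
    {"tx": 15,"ty": 0,"tz": 0,"ax": 0,"ay": 0,"az": 0,"jaw": 85},
    {"tx": 15,"ty": 0,"tz": 0,"ax": 0,"ay": 0,"az": 0,"jaw": 85},
    {"tx": 15,"ty": 0,"tz": 0,"ax": 0,"ay": 0,"az": 0,"jaw": 85},
    {"tx": 12,"ty": 0,"tz": 0,"ax": 0,"ay": 0,"az": 0,"jaw": 85}
  ]
}}

```text
time_s: 3.9
tcp_pos: [0.6336, 0.0121, -0.0075]
tool_rot: [[-0.278, 0.961, 0.0], [0.961, 0.278, 0.0], [-0.0, 0.0, -1.0]]
ft_force: [1.1, -2.3, 1.5]
gripper_width: 0.0847
gripper_force: 0.9
```

Run:
```python
from h import *
st(); im,D=snap('top','t1')
for c,r in quads(im,.015):
    u,v=c[:,0].mean(0).astype(int)
    if v<200: print((u,v),np.round(r[0],1),np.round(r[1],1),round(r[2],1)); print((np.c_[cv2.boxPoints(r),np.zeros(4)]@F.T).round().tolist())
```

```text
T 3.9 qtz [-163.9  612.2   -7.5] rot(qtz cols xyz) [[1.0, 0.001, -0.0], [-0.001, 1.0, 0.0], [-0.0, 0.0, -1.0]] f [-2.5  0.4  1.5] M [-0.22 -0.07  0.05] w 84.7 0.9 j [-0.03  0.26  1.47  0.    1.41 -0.32]
```

Call:
{"op": "step_arm", "data": {
  "commands": [
    {"tx": 10,"ty": 0,"tz": 1,"ax": 0,"ay": 0,"az": 0,"jaw": 85},
    {"tx": 10,"ty": 0,"tz": 1,"ax": 0,"ay": 0,"az": 0,"jaw": 85},
    {"tx": 10,"ty": 0,"tz": 0,"ax": 0,"ay": 0,"az": 0,"jaw": 85},
    {"tx": 10,"ty": 0,"tz": 0,"ax": 0,"ay": 0,"az": 0,"jaw": 85},
    {"tx": 10,"ty": 0,"tz": 0,"ax": 0,"ay": 0,"az": 0,"jaw": 85}
  ]
}}

```text
time_s: 4.45
tcp_pos: [0.6198, 0.0583, -0.0103]
tool_rot: [[-0.277, 0.961, -0.0], [0.961, 0.277, -0.001], [-0.001, -0.001, -1.0]]
ft_force: [0.7, -3.9, -1.4]
gripper_width: 0.0849
gripper_force: 1.9
```

Run:
```python
from h import *
st(); im,D=snap('side','s1')
cv2.imwrite('pics/s1c.png',cv2.resize(im[100:300,130:400,::-1],None,fx=2.9,fy=2.9))
```

```text
T 4.45 qtz [-115.7  611.8  -10.3] rot(qtz cols xyz) [[1.0, -0.0, -0.001], [0.0, 1.0, -0.001], [-0.001, -0.001, -1.0]] f [-3.9 -0.5 -1.4] M [-0.55 -0.31  0.18] w 84.9 1.9 j [ 0.04  0.24  1.5  -0.    1.4  -0.24]
```

View pics/s1c.png

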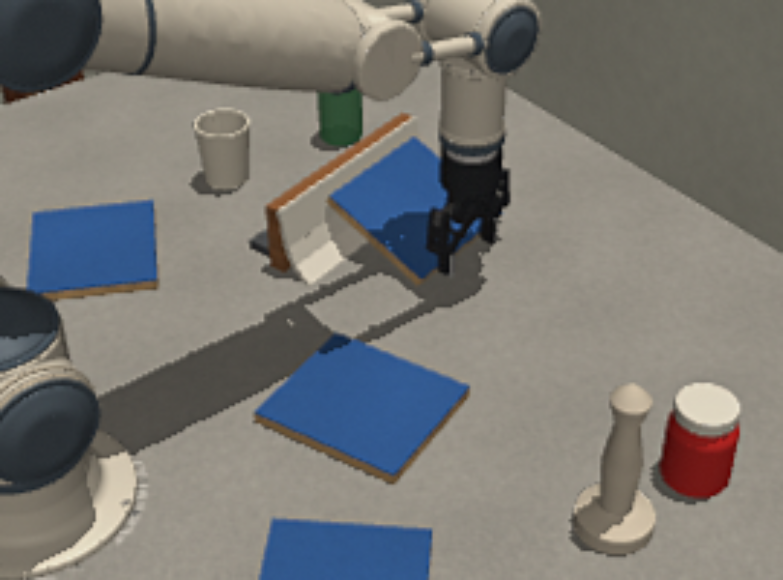

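The crop shows the panel riding up the strip, squarely pushed by both fingers at about (450,240). I'll keep pushing.

Call:
{"op": "step_arm", "data": {
  "commands": [
    {"tx": 10,"ty": 0,"tz": 0,"ax": 0,"ay": 0,"az": 0,"jaw": 85},
    {"tx": 10,"ty": 0,"tz": 0,"ax": 0,"ay": 0,"az": 0,"jaw": 85},
    {"tx": 10,"ty": 0,"tz": 0,"ax": 0,"ay": 0,"az": 0,"jaw": 85},
    {"tx": 10,"ty": 0,"tz": 0,"ax": 0,"ay": 0,"az": 0,"jaw": 85},
    {"tx": 10,"ty": 0,"tz": 0,"ax": 0,"ay": 0,"az": 0,"jaw": 85},
    {"tx": 10,"ty": 0,"tz": 0,"ax": 0,"ay": 0,"az": 0,"jaw": 85},
    {"tx": 8,"ty": 0,"tz": 0,"ax": 0,"ay": 0,"az": 0,"jaw": 85},
    {"tx": 8,"ty": 0,"tz": 0,"ax": 0,"ay": 0,"az": 0,"jaw": 85}
  ]
}}

```text
time_s: 5.3
tcp_pos: [0.5988, 0.1324, -0.0097]
tool_rot: [[-0.278, 0.961, 0.0], [0.961, 0.278, -0.0], [-0.0, 0.0, -1.0]]
ft_force: [1.0, -0.8, -1.1]
gripper_width: 0.0849
gripper_force: 0.7
```

Run:
```python
from h import *
st(); im,D=snap('side','s2'); C=cloud('side',D)@F.T*1000
hsv=cv2.cvtColor(im,cv2.COLOR_RGB2HSV); m=cv2.inRange(hsv,(105,150,40),(125,255,255))>0
k=m&(C[...,0]>-60)&(C[...,0]<90)&(C[...,1]>500)&(C[...,1]<720)&(C[...,2]>5)
P=C[k]; c=P.mean(0); w=np.linalg.svd(P-c,full_matrices=False)[2][2]; print(len(P),c.round(),w.round(3),P.min(0).round(),P.max(0).round())
```

```text
T 5.3 qtz [-38.7 612.1  -9.7] rot(qtz cols xyz) [[1.0, 0.001, -0.0], [-0.001, 1.0, 0.0], [-0.0, 0.0, -1.0]] f [-1.1  0.7 -1.1] M [-0.16 -0.06  0.03] w 84.9 0.7 j [ 0.16  0.21  1.53 -0.    1.4  -0.12]
795 [ 25. 586.  85.] [-0.819  0.009  0.574] [-32. 526.   7.] [ 66. 708. 165.]
```

Call:
{"op": "step_arm", "data": {
  "commands": [
    {"tx": 6,"ty": 0,"tz": 0,"ax": 0,"ay": 0,"az": 0,"jaw": 85},
    {"tx": 6,"ty": 0,"tz": 0,"ax": 0,"ay": 0,"az": 0,"jaw": 85},
    {"tx": 5,"ty": 0,"tz": 0,"ax": 0,"ay": 0,"az": 0,"jaw": 85},
    {"tx": 3,"ty": 0,"tz": 0,"ax": 0,"ay": 0,"az": 0,"jaw": 85},
    {"tx": 0,"ty": 0,"tz": 0,"ax": 0,"ay": 0,"az": 0,"jaw": 85}
  ]
}}

```text
time_s: 5.85
tcp_pos: [0.5933, 0.1513, -0.0097]
tool_rot: [[-0.278, 0.961, -0.0], [0.961, 0.278, 0.0], [0.0, 0.0, -1.0]]
ft_force: [-0.1, -0.9, -0.2]
gripper_width: 0.085
gripper_force: 0.1
```

```bash
cat >> h.py <<'E'
def plane(f,box=(-60,110,500,740,8,170)):
    im,D=snap('side',f); C=cloud('side',D)@F.T*1000
    hsv=cv2.cvtColor(im,cv2.COLOR_RGB2HSV); m=(cv2.inRange(hsv,(105,150,40),(125,255,255))>0); m=cv2.erode(m.astype(np.uint8),np.ones((3,3)))>0
    k=m&(C[...,0]>box[0])&(C[...,0]<box[1])&(C[...,1]>box[2])&(C[...,1]<box[3])&(C[...,2]>box[4])&(C[...,2]<box[5])
    P=C[k]; c=np.median(P,0); w=np.linalg.svd(P-P.mean(0),full_matrices=False)[2][2]; w*=np.sign(w[2])
    print('plane',len(P),P.mean(0).round(1),w.round(3),'tilt',np.degrees(np.arctan2(-w[0],w[2])).round(1),'pct',np.percentile(P,[1,99],axis=0).round().tolist()); return im
E
python3 - <<'E'
from h import *
st(); plane('s3')
E
```

```text
T 5.85 qtz [-18.9 612.1  -9.7] rot(qtz cols xyz) [[1.0, 0.001, 0.0], [-0.001, 1.0, 0.0], [0.0, 0.0, -1.0]] f [-0.8 -0.4 -0.2] M [-0.01  0.03 -0.01] w 85.0 0.1 j [ 0.19  0.21  1.53  0.    1.4  -0.09]
plane 442 [ 35.  575.4  95.4] [-0.899  0.019  0.438] tilt 64.0 pct [[-6.0, 536.0, 14.0], [59.0, 648.0, 143.0]]
```

Call:
{"op": "step_arm", "data": {
  "commands": [
    {"tx": 2,"ty": 0,"tz": 0,"ax": 0,"ay": 0,"az": 0,"jaw": 85},
    {"tx": 1,"ty": 0,"tz": 0,"ax": 0,"ay": 0,"az": 0,"jaw": 85},
    {"tx": 1,"ty": 0,"tz": 0,"ax": 0,"ay": 0,"az": 0,"jaw": 85},
    {"tx": 0,"ty": 0,"tz": 0,"ax": 0,"ay": 0,"az": 0,"jaw": 85}
  ]
}}

```text
time_s: 6.3
tcp_pos: [0.5923, 0.1547, -0.0098]
tool_rot: [[-0.277, 0.961, -0.0], [0.961, 0.277, 0.0], [0.0, -0.0, -1.0]]
ft_force: [0.6, -0.4, -1.4]
gripper_width: 0.0849
gripper_force: 0.5
```

Run:
```python
from h import *
st(); plane('s4')
```

```text
T 6.3 qtz [-15.4 612.   -9.8] rot(qtz cols xyz) [[1.0, 0.0, 0.0], [-0.0, 1.0, -0.0], [0.0, -0.0, -1.0]] f [-0.6  0.5 -1.4] M [-0.16 -0.1  -0.01] w 84.9 0.5 j [ 0.2   0.21  1.53  0.    1.4  -0.08]
plane 423 [ 35.5 574.1  96.4] [-0.913  0.016  0.407] tilt 66.0 pct [[-1.0, 536.0, 12.0], [59.0, 643.0, 144.0]]
```

Call:
{"op": "step_arm", "data": {
  "commands": [
    {"tx": -15,"ty": 0,"tz": 0,"ax": 0,"ay": 0,"az": 0,"jaw": 85},
    {"tx": -40,"ty": 0,"tz": 0,"ax": 0,"ay": 0,"az": 0,"jaw": 85},
    {"tx": -40,"ty": 0,"tz": 0,"ax": 0,"ay": 0,"az": 0,"jaw": 85},
    {"tx": -10,"ty": 0,"tz": -45,"ax": 0,"ay": 0,"az": 0.15,"jaw": 85},
    {"tx": 0,"ty": 0,"tz": -48,"ax": 0,"ay": 0,"az": 0.15,"jaw": 85},
    {"tx": 0,"ty": 0,"tz": -48,"ax": 0,"ay": 0,"az": 0.15,"jaw": 60},
    {"tx": 0,"ty": 0,"tz": -48,"ax": 0,"ay": 0,"az": 0.15,"jaw": 40},
    {"tx": 0,"ty": 0,"tz": -48,"ax": 0,"ay": 0,"az": 0.15,"jaw": 40}
  ]
}}

```text
time_s: 7.15
tcp_pos: [0.6213, 0.0527, 0.2296]
tool_rot: [[0.458, 0.889, 0.001], [0.889, -0.458, 0.0], [0.0, 0.001, -1.0]]
ft_force: [1.0, 0.3, 0.1]
gripper_width: 0.0435
gripper_force: 0.0
```

Call:
{"op": "step_arm", "data": {
  "commands": [
    {"tx": 0,"ty": 0,"tz": 0,"ax": 0,"ay": 0,"az": 0.15,"jaw": 40},
    {"tx": 0,"ty": 0,"tz": 0,"ax": 0,"ay": 0,"az": 0.15,"jaw": 40},
    {"tx": 0,"ty": 0,"tz": 0,"ax": 0,"ay": 0,"az": 0.15,"jaw": 40},
    {"tx": 0,"ty": 0,"tz": 0,"ax": 0,"ay": 0,"az": 0.15,"jaw": 40},
    {"tx": 0,"ty": 0,"tz": 0,"ax": 0,"ay": 0,"az": 0.15,"jaw": 40},
    {"tx": 0,"ty": 0,"tz": 0,"ax": 0,"ay": 0,"az": 0.07,"jaw": 40}
  ]
}}

```text
time_s: 7.75
tcp_pos: [0.6216, 0.0528, 0.2275]
tool_rot: [[0.962, 0.273, 0.0], [0.273, -0.962, 0.0], [0.0, 0.0, -1.0]]
ft_force: [-0.1, -0.3, 0.2]
gripper_width: 0.0401
gripper_force: 0.0
```

Run:
```python
from h import *
st(); im=plane('s5'); cv2.imwrite('pics/s5c.png',cv2.resize(im[80:260,170:400,::-1],None,fx=3.2,fy=3.2))
```

```text
T 7.75 qtz [-121.4  612.   227.5] rot(qtz cols xyz) [[-0.004, -1.0, -0.0], [1.0, -0.004, 0.0], [0.0, 0.0, -1.0]] f [-0.3 -0.1  0.2] M [-0.01  0.04 -0.02] w 40.1 0.0 j [0.03 0.16 1.17 0.   1.82 1.32]
plane 1158 [ 28.4 615.4  79.1] [-0.907  0.015  0.421] tilt 65.1 pct [[-3.0, 538.0, 13.0], [59.0, 698.0, 142.0]]
```

View pics/s5c.png

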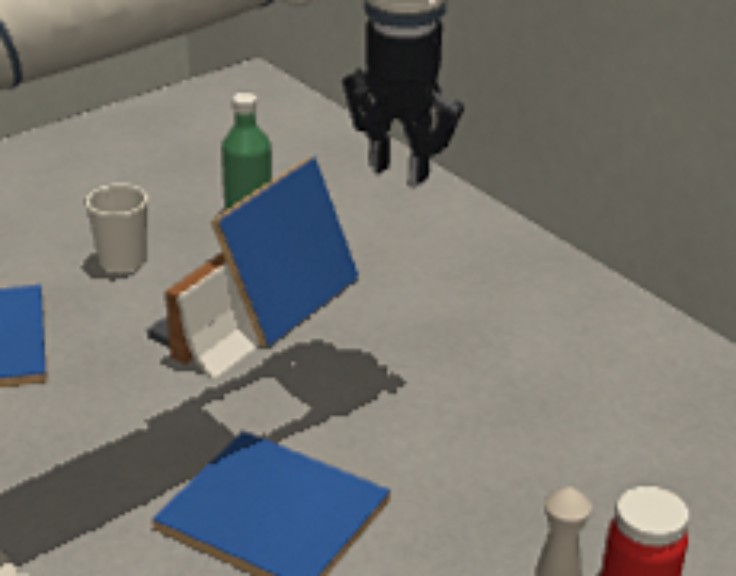

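The panel leans stably and unaided at 65° (lower edge near crop pixel (265,345)). Next I'll move above its upper edge, tilt to match it, and grip.

Call:
{"op": "step_arm", "data": {
  "commands": [
    {"tx": 1,"ty": -45,"tz": 0,"ax": 0,"ay": 0,"az": 0,"jaw": 40},
    {"tx": 1,"ty": -45,"tz": 0,"ax": 0,"ay": 0,"az": 0,"jaw": 40},
    {"tx": 1,"ty": -45,"tz": 0,"ax": 0,"ay": 0,"az": 0,"jaw": 40},
    {"tx": 1,"ty": -45,"tz": 0,"ax": 0,"ay": 0,"az": 0,"jaw": 40},
    {"tx": 1,"ty": -43,"tz": 0,"ax": 0,"ay": 0,"az": 0,"jaw": 40},
    {"tx": 0,"ty": 0,"tz": 4,"ax": -0.145,"ay": 0,"az": 0,"jaw": 40},
    {"tx": 0,"ty": 0,"tz": 0,"ax": -0.145,"ay": 0,"az": 0,"jaw": 40},
    {"tx": 0,"ty": 0,"tz": 0,"ax": -0.145,"ay": 0,"az": 0,"jaw": 40}
  ]
}}

```text
time_s: 8.6
tcp_pos: [0.5647, 0.2692, 0.225]
tool_rot: [[0.96, 0.252, 0.121], [0.28, -0.869, -0.408], [0.002, 0.426, -0.905]]
ft_force: [0.7, -0.2, 0.1]
gripper_width: 0.0399
gripper_force: 0.0
```

Call:
{"op": "step_arm", "data": {
  "commands": [
    {"tx": 0,"ty": 0,"tz": 0,"ax": 0,"ay": 0,"az": 0,"jaw": 40}
  ]
}}

```text
time_s: 8.7
tcp_pos: [0.5628, 0.272, 0.2205]
tool_rot: [[0.959, 0.26, 0.116], [0.284, -0.867, -0.408], [-0.005, 0.424, -0.905]]
ft_force: [0.0, 0.3, -0.2]
gripper_width: 0.0401
gripper_force: 0.0
```

Run:
```python
from h import *
s=st(); R=F@s['tool_rot']; print('needed tool shift',(R.T@(np.array([55,617,118.6])-F@s['tcp_pos']*1000)).round(1))
```

```text
T 8.7 qtz [105.4 616.2 220.5] rot(qtz cols xyz) [[0.008, -0.906, -0.424], [1.0, 0.009, -0.002], [-0.005, 0.424, -0.905]] f [ 0.3  0.1 -0.2] M [ 0.15  0.07 -0.03] w 40.1 0.0 j [ 0.61  0.27  1.11 -0.44  1.89  1.78]
needed tool shift [  1.    2.4 113.7]
```

Call:
{"op": "step_arm", "data": {
  "commands": [
    {"tx": 1,"ty": 2.5,"tz": 40,"ax": 0,"ay": 0,"az": 0,"jaw": 40},
    {"tx": 0,"ty": 0,"tz": 30,"ax": 0,"ay": 0,"az": 0,"jaw": 40},
    {"tx": 0,"ty": 0,"tz": 20,"ax": 0,"ay": 0,"az": 0,"jaw": 40},
    {"tx": 0,"ty": 0,"tz": 14,"ax": 0,"ay": 0,"az": 0,"jaw": 40},
    {"tx": 0,"ty": 0,"tz": 9,"ax": 0,"ay": 0,"az": 0,"jaw": 40},
    {"tx": 0,"ty": 0,"tz": 0,"ax": 0,"ay": 0,"az": 0,"jaw": 40}
  ]
}}

```text
time_s: 9.3
tcp_pos: [0.5791, 0.2208, 0.1213]
tool_rot: [[0.961, 0.252, 0.116], [0.277, -0.871, -0.405], [-0.001, 0.421, -0.907]]
ft_force: [0.8, 0.3, 0.4]
gripper_width: 0.0399
gripper_force: 0.0
```

Run:
```python
from h import *
s=st(); R=F@s['tool_rot']; print('needed tool shift',(R.T@(np.array([55,617,118.6])-F@s['tcp_pos']*1000)).round(1))
im=plane('s6'); cv2.imwrite('pics/s6c.png',cv2.resize(im[90:220,190:330,::-1],None,fx=4.4,fy=4.4))
```

```text
T 9.3 qtz [ 51.8 617.7 121.3] rot(qtz cols xyz) [[0.0, -0.907, -0.421], [1.0, 0.001, -0.001], [-0.001, 0.421, -0.907]] f [0.  0.9 0.4] M [ 0.16  0.08 -0.02] w 39.9 0.0 j [ 0.53  0.24  1.32 -0.42  1.69  1.8 ]
needed tool shift [-0.7 -4.1  1.1]
plane 1076 [ 26.6 613.6  75.5] [-0.907  0.014  0.42 ] tilt 65.2 pct [[-2.0, 537.0, 13.0], [59.0, 699.0, 142.0]]
```

View pics/s6c.png

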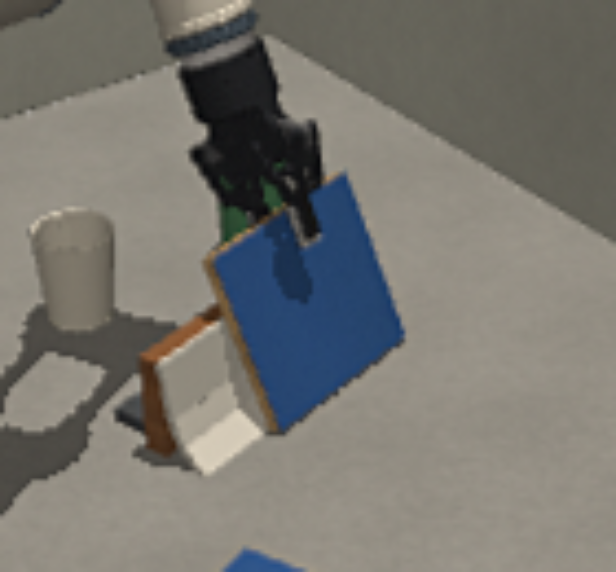

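The fingers straddle the upper edge, with the front finger at crop pixel (305,215). I'll centre and close.

Call:
{"op": "step_arm", "data": {
  "commands": [
    {"tx": 0,"ty": -4,"tz": 1,"ax": 0,"ay": 0,"az": 0,"jaw": 40},
    {"tx": 0,"ty": 0,"tz": 0,"ax": 0,"ay": 0,"az": 0,"jaw": 10},
    {"tx": 0,"ty": 0,"tz": 0,"ax": 0,"ay": 0,"az": 0,"jaw": 5},
    {"tx": 0,"ty": 0,"tz": 0,"ax": 0,"ay": 0,"az": 0,"jaw": 5},
    {"tx": 0,"ty": 0,"tz": 0,"ax": 0,"ay": 0,"az": 0,"jaw": 5},
    {"tx": 0,"ty": 0,"tz": 0,"ax": 0,"ay": 0,"az": 0,"jaw": 5}
  ],
  "squeeze": 50
}}

```text
time_s: 9.95
tcp_pos: [0.5785, 0.2251, 0.12]
tool_rot: [[0.96, 0.252, 0.118], [0.278, -0.871, -0.404], [0.001, 0.421, -0.907]]
ft_force: [0.6, 0.9, 3.7]
gripper_width: 0.014
gripper_force: 51.9
```

Run:
```python
from h import *
st();plane('s7')
```

```text
T 9.95 qtz [ 56.  618.3 120. ] rot(qtz cols xyz) [[0.002, -0.907, -0.421], [1.0, 0.001, 0.002], [0.001, 0.421, -0.907]] f [0.7 0.9 3.7] M [-0.16  0.01  0.21] w 14.0 51.9 j [ 0.54  0.24  1.32 -0.42  1.69  1.8 ]
plane 1089 [ 26.3 614.9  75.5] [-0.906  0.009  0.423] tilt 65.0 pct [[-3.0, 538.0, 14.0], [58.0, 699.0, 141.0]]
```

Call:
{"op": "step_arm", "data": {
  "commands": [
    {"tx": 0,"ty": 5,"tz": -2,"ax": 0,"ay": 0,"az": 0,"jaw": 5},
    {"tx": 0,"ty": 5,"tz": -2,"ax": 0,"ay": 0,"az": 0,"jaw": 5},
    {"tx": 0,"ty": 12.8,"tz": 0.6,"ax": 0.1,"ay": 0,"az": 0,"jaw": 5},
    {"tx": 0,"ty": 12.8,"tz": 0.6,"ax": 0.1,"ay": 0,"az": 0,"jaw": 5},
    {"tx": 0,"ty": 12.8,"tz": 0.6,"ax": 0.1,"ay": 0,"az": 0,"jaw": 5},
    {"tx": 0,"ty": 12.8,"tz": 0.6,"ax": 0.1,"ay": 0,"az": 0,"jaw": 5},
    {"tx": 0,"ty": 12.8,"tz": 0.6,"ax": 0.1,"ay": 0,"az": 0,"jaw": 5},
    {"tx": 0,"ty": 12.8,"tz": 0.6,"ax": 0.1,"ay": 0,"az": 0,"jaw": 5}
  ]
}}

```text
time_s: 10.8
tcp_pos: [0.6013, 0.1447, 0.1382]
tool_rot: [[0.961, 0.274, -0.045], [0.278, -0.947, 0.162], [0.001, -0.168, -0.986]]
ft_force: [0.4, -0.1, -2.5]
gripper_width: 0.0144
gripper_force: 51.0
```

```bash
cat >> h.py <<'E'
def M():
    s=st(); R=F@s['tool_rot']; p=F@s['tcp_pos']*1000
    print('M',(p+128.4*R[:,2]).round(1),'theta',np.degrees(np.arctan2(-R[2,2],-R[0,2])).round(1))
E
python3 -c "from h import *;M()"
```

```text
T 10.8 qtz [-27.5 617.9 138.2] rot(qtz cols xyz) [[0.001, -0.986, 0.168], [1.0, 0.001, 0.001], [0.001, -0.168, -0.986]] f [-0.2  0.4 -2.5] M [-0.15 -0.03  0.01] w 14.4 51.0 j [0.09 0.16 1.33 0.17 1.68 1.39]
M [ -5.9 618.1  11.6] theta 99.7
```

Tracking well, with M where planned. I'll continue to about 145°.

Call:
{"op": "step_arm", "data": {
  "commands": [
    {"tx": 0,"ty": 12.8,"tz": 0.6,"ax": 0.1,"ay": 0,"az": 0,"jaw": 5},
    {"tx": 0,"ty": 12.8,"tz": 0.6,"ax": 0.1,"ay": 0,"az": 0,"jaw": 5},
    {"tx": 0,"ty": 12.8,"tz": 0.6,"ax": 0.1,"ay": 0,"az": 0,"jaw": 5},
    {"tx": 0,"ty": 12.8,"tz": 0.6,"ax": 0.1,"ay": 0,"az": 0,"jaw": 5},
    {"tx": 0,"ty": 12.8,"tz": 0.6,"ax": 0.1,"ay": 0,"az": 0,"jaw": 5},
    {"tx": 0,"ty": 12.8,"tz": 0.6,"ax": 0.1,"ay": 0,"az": 0,"jaw": 5},
    {"tx": 0,"ty": 12.8,"tz": 0.6,"ax": 0.1,"ay": 0,"az": 0,"jaw": 5},
    {"tx": 0,"ty": 12.8,"tz": 0.6,"ax": 0.1,"ay": 0,"az": 0,"jaw": 5}
  ]
}}

```text
time_s: 11.6
tcp_pos: [0.6249, 0.0629, 0.0839]
tool_rot: [[0.961, 0.157, -0.227], [0.277, -0.545, 0.791], [0.0, -0.824, -0.567]]
ft_force: [-0.0, -0.3, -3.1]
gripper_width: 0.0142
gripper_force: 51.1
```

Run:
```python
from h import *
M(); im,D=snap('side','s8'); cv2.imwrite('pics/s8c.png',cv2.resize(im[60:260,170:440,::-1],None,fx=2.9,fy=2.9))
```

```text
T 11.6 qtz [-112.6  617.9   83.9] rot(qtz cols xyz) [[-0.0, -0.567, 0.824], [1.0, 0.0, 0.001], [0.0, -0.824, -0.567]] f [-0.3 -0.1 -3.1] M [-0.75 -0.2  -0.  ] w 14.2 51.1 j [-0.33  0.56  1.19  0.81  1.94  1.04]
M [ -6.9 618.   11.1] theta 145.4
```

View pics/s8c.png

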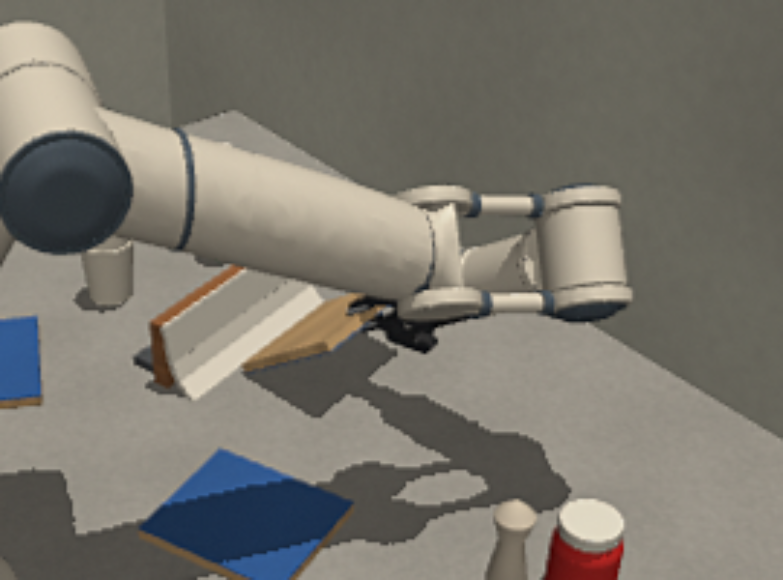

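The crop shows the panel past vertical and 35° above flat, bare face up at (310,335). The wrist is well clear. I'll go on to about 18°.

Call:
{"op": "step_arm", "data": {
  "commands": [
    {"tx": 0,"ty": 7.7,"tz": 0.2,"ax": 0.06,"ay": 0,"az": 0,"jaw": 5},
    {"tx": 0,"ty": 7.7,"tz": 0.2,"ax": 0.06,"ay": 0,"az": 0,"jaw": 5},
    {"tx": 0,"ty": 7.7,"tz": 0.2,"ax": 0.06,"ay": 0,"az": 0,"jaw": 5},
    {"tx": 0,"ty": 7.7,"tz": 0.2,"ax": 0.06,"ay": 0,"az": 0,"jaw": 5},
    {"tx": 0,"ty": 6.4,"tz": 0.2,"ax": 0.05,"ay": 0,"az": 0,"jaw": 5},
    {"tx": 0,"ty": 0,"tz": 0,"ax": 0,"ay": 0,"az": 0,"jaw": 5}
  ]
}}

```text
time_s: 12.25
tcp_pos: [0.6281, 0.0479, 0.0476]
tool_rot: [[0.961, 0.08, -0.265], [0.277, -0.297, 0.914], [-0.006, -0.951, -0.308]]
ft_force: [0.6, 0.3, -3.4]
gripper_width: 0.0143
gripper_force: 51.2
```

Run:
```python
from h import *
M()
im,D=snap('side','s9'); C=cloud('side',D)@F.T*1000
k=(C[...,0]<-150)&(C[...,0]>-420)&(C[...,1]>450)&(C[...,1]<760)&(C[...,2]>3)&(C[...,2]<60)&(D>0)
hsv=cv2.cvtColor(im,cv2.COLOR_RGB2HSV); P=C[k&(hsv[...,2]<60)]
for lo in range(-420,-140,30):
    q=P[(P[:,0]>=lo)&(P[:,0]<lo+30)]
    if len(q)>3: print(lo,len(q),np.percentile(q[:,2],5).round(),q[:,1].mean().round())
```

```text
T 12.25 qtz [-127.9  616.9   47.6] rot(qtz cols xyz) [[-0.0, -0.308, 0.952], [1.0, -0.005, -0.001], [-0.006, -0.951, -0.308]] f [ 0.1  0.7 -3.4] M [-0.89 -0.21  0.06] w 14.3 51.2 j [-0.4   0.79  1.1   1.    2.06  1.  ]
M [ -5.7 616.7   8.1] theta 162.1
-240 27 18.0 606.0
-210 9 24.0 607.0
```

Panel is at 18° with its lower edge about 1 mm off the bench. Next I'll open gradually so it settles onto the lower finger.

Call:
{"op": "step_arm", "data": {
  "commands": [
    {"tx": 0,"ty": 1,"tz": 0,"ax": 0,"ay": 0,"az": 0,"jaw": 16},
    {"tx": 0,"ty": 0,"tz": 0,"ax": 0,"ay": 0,"az": 0,"jaw": 18},
    {"tx": 0,"ty": 0,"tz": 0,"ax": 0,"ay": 0,"az": 0,"jaw": 20},
    {"tx": 0,"ty": 0,"tz": 0,"ax": 0,"ay": 0,"az": 0,"jaw": 22},
    {"tx": 0,"ty": -1.5,"tz": 0,"ax": 0,"ay": 0,"az": 0,"jaw": 26},
    {"tx": 0,"ty": -1.5,"tz": 0,"ax": 0,"ay": 0,"az": 0,"jaw": 30},
    {"tx": 0,"ty": -1.5,"tz": 0,"ax": 0,"ay": 0,"az": 0,"jaw": 34},
    {"tx": 0,"ty": -1.5,"tz": 0,"ax": 0,"ay": 0,"az": 0,"jaw": 38}
  ],
  "squeeze": 20
}}

```text
time_s: 13.1
tcp_pos: [0.6287, 0.0502, 0.0561]
tool_rot: [[0.961, 0.086, -0.264], [0.278, -0.298, 0.913], [0.0, -0.951, -0.311]]
ft_force: [0.2, 1.4, -0.6]
gripper_width: 0.0379
gripper_force: 0.5
```

```bash
cat >> h.py <<'E'
def wood(f):
    im,D=snap('side',f); C=cloud('side',D)@F.T*1000; hsv=cv2.cvtColor(im,cv2.COLOR_RGB2HSV)
    k=cv2.inRange(hsv,(5,60,90),(25,255,255))>0
    k&=(C[...,0]<8)&(C[...,0]>-230)&(C[...,1]>500)&(C[...,1]<740)&(C[...,2]>4)&(C[...,2]<90)
    P=C[k]; c=P.mean(0); w=np.linalg.svd(P-c,full_matrices=False)[2][2]; w*=np.sign(w[2])
    print('wood',len(P),c.round(1),w.round(3),'phi',np.degrees(np.arctan2(w[0],w[2])).round(1),'pct',np.percentile(P,[1,99],axis=0).round().tolist()); return im
E
python3 -c "from h import *
M();wood('s10')"
```

```text
T 13.1 qtz [-125.9  618.1   56.1] rot(qtz cols xyz) [[0.001, -0.311, 0.951], [1.0, 0.0, -0.001], [0.0, -0.951, -0.311]] f [ 1.3  0.6 -0.6] M [-0.57 -0.2   0.01] w 37.9 0.5 j [-0.39  0.78  1.1   1.    2.06  1.01]
M [ -3.9 618.   16.2] theta 161.9
wood 485 [-84.5 557.1  37.6] [ 0.29  -0.044  0.956] phi 16.9 pct [[-162.0, 525.0, 11.0], [-8.0, 613.0, 62.0]]
```

Call:
{"op": "step_arm", "data": {
  "commands": [
    {"tx": 0,"ty": -1,"tz": -3,"ax": 0,"ay": 0,"az": 0,"jaw": 42},
    {"tx": 0,"ty": -1,"tz": -3,"ax": 0,"ay": 0,"az": 0,"jaw": 46},
    {"tx": 0,"ty": -1,"tz": -3,"ax": 0,"ay": 0,"az": 0,"jaw": 50},
    {"tx": 0,"ty": -1,"tz": -3,"ax": 0,"ay": 0,"az": 0,"jaw": 54},
    {"tx": 0,"ty": -1,"tz": -3,"ax": 0,"ay": 0,"az": 0,"jaw": 57},
    {"tx": 0,"ty": -1,"tz": 0,"ax": 0,"ay": 0,"az": 0,"jaw": 60},
    {"tx": 0,"ty": 0,"tz": 0,"ax": 0,"ay": 0,"az": 0,"jaw": 60}
  ]
}}

```text
time_s: 13.85
tcp_pos: [0.6324, 0.038, 0.0665]
tool_rot: [[0.961, 0.087, -0.264], [0.278, -0.299, 0.913], [0.0, -0.95, -0.311]]
ft_force: [0.6, -0.8, -1.0]
gripper_width: 0.06
gripper_force: 0.5
```

```bash
python3 -c "from h import *
M();im=wood('s11');cv2.imwrite('pics/s11c.png',cv2.resize(im[130:210,240:360,::-1],None,fx=6,fy=6))"
```

```text
T 13.85 qtz [-138.7  618.2   66.5] rot(qtz cols xyz) [[0.001, -0.311, 0.951], [1.0, 0.001, -0.001], [0.0, -0.95, -0.311]] f [-0.9  0.3 -1. ] M [-0.52 -0.19 -0.04] w 60.0 0.5 j [-0.41  0.78  1.07  1.    2.08  1.02]
M [-16.6 618.1  26.6] theta 161.9
wood 545 [-87.4 560.7  35.8] [ 0.256 -0.037  0.966] phi 14.9 pct [[-163.0, 524.0, 11.0], [-8.0, 618.0, 59.0]]
```

View pics/s11c.png

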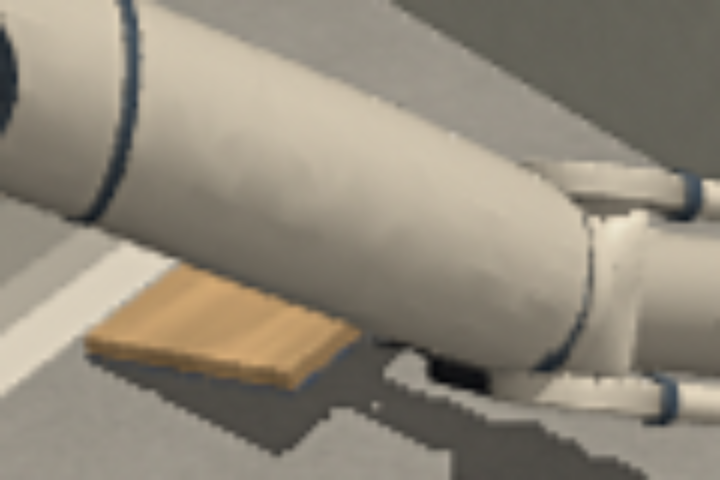

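The crop shows the wood face up at (220,330), tilted about 15° and resting on the lower finger, which the forearm hides. I'll pitch the hand steeper about that fingertip and then lower it.

Call:
{"op": "step_arm", "data": {
  "commands": [
    {"tx": 0,"ty": 0,"tz": 3,"ax": 0,"ay": 0,"az": 0,"jaw": 60},
    {"tx": 0,"ty": 1,"tz": 3.1,"ax": -0.105,"ay": 0,"az": 0,"jaw": 60},
    {"tx": 0,"ty": 1,"tz": 3.1,"ax": -0.105,"ay": 0,"az": 0,"jaw": 60},
    {"tx": 0,"ty": 1,"tz": 3.1,"ax": -0.105,"ay": 0,"az": 0,"jaw": 60},
    {"tx": 0,"ty": 1,"tz": 3.1,"ax": -0.105,"ay": 0,"az": 0,"jaw": 60},
    {"tx": 0,"ty": 1,"tz": 3.1,"ax": -0.105,"ay": 0,"az": 0,"jaw": 60}
  ]
}}

```text
time_s: 14.5
tcp_pos: [0.6285, 0.0511, 0.0536]
tool_rot: [[0.961, 0.209, -0.184], [0.278, -0.719, 0.637], [0.001, -0.663, -0.748]]
ft_force: [1.0, -1.0, -1.2]
gripper_width: 0.06
gripper_force: 0.5
```

```bash
cat >> h.py <<'E'
def tip():
    s=status.observe(); R=F@s['tool_rot']; w=s['gripper_width']*500; p=F@s['tcp_pos']*1000
    print('tips low/up',(p+R@[0,w,-8]).round(1),(p+R@[0,-w,-8]).round(1))
E
python3 -c "from h import *
M();tip();wood('s12')"
```

```text
T 14.5 qtz [-124.9  618.1   53.6] rot(qtz cols xyz) [[0.001, -0.748, 0.664], [1.0, 0.001, -0.0], [0.001, -0.663, -0.748]] f [-1.2  0.7 -1.2] M [-0.44 -0.15  0.01] w 60.0 0.5 j [-0.28  0.48  1.24  0.62  1.81  1.03]
M [-39.7 618.1 -42.5] theta 131.6
tips low/up [-152.7  618.2   39.7] [-107.8  618.1   79.5]
wood 952 [-82.9 599.2  37.6] [ 0.265 -0.014  0.964] phi 15.4 pct [[-158.0, 525.0, 13.0], [-3.0, 703.0, 61.0]]
```

Call:
{"op": "step_arm", "data": {
  "commands": [
    {"tx": 0,"ty": 3.2,"tz": 2.5,"ax": 0,"ay": 0,"az": 0,"jaw": 60},
    {"tx": 0,"ty": 3.2,"tz": 2.5,"ax": 0,"ay": 0,"az": 0,"jaw": 60},
    {"tx": 0,"ty": 3.2,"tz": 2.5,"ax": 0,"ay": 0,"az": 0,"jaw": 60},
    {"tx": 0,"ty": 3.2,"tz": 2.5,"ax": 0,"ay": 0,"az": 0,"jaw": 60},
    {"tx": 0,"ty": 3.2,"tz": 2.5,"ax": 0,"ay": 0,"az": 0,"jaw": 60},
    {"tx": 0,"ty": 0,"tz": 0,"ax": 0,"ay": 0,"az": 0,"jaw": 60}
  ]
}}

```text
time_s: 15.15
tcp_pos: [0.629, 0.0474, 0.0318]
tool_rot: [[0.961, 0.205, -0.187], [0.277, -0.715, 0.641], [-0.002, -0.668, -0.744]]
ft_force: [0.6, -0.2, -1.0]
gripper_width: 0.0602
gripper_force: 0.5
```

```bash
python3 -c "from h import *
M();tip();wood('s13')"
```

```text
T 15.15 qtz [-128.7  617.6   31.8] rot(qtz cols xyz) [[0.0, -0.744, 0.668], [1.0, -0.001, -0.002], [-0.002, -0.668, -0.744]] f [-0.4  0.5 -1. ] M [-0.53 -0.08 -0.01] w 60.2 0.5 j [-0.29  0.51  1.25  0.61  1.79  1.01]
M [-42.9 617.3 -63.8] theta 131.9
tips low/up [-156.4  617.5   17.7] [-111.6  617.6   57.9]
wood 1095 [-83.3 598.5  25.6] [ 0.125 -0.013  0.992] phi 7.2 pct [[-160.0, 525.0, 12.0], [-3.0, 704.0, 39.0]]
```

Call:
{"op": "step_arm", "data": {
  "commands": [
    {"tx": 0,"ty": 2,"tz": 1.6,"ax": 0,"ay": 0,"az": 0,"jaw": 60},
    {"tx": 0,"ty": 2,"tz": 1.6,"ax": 0,"ay": 0,"az": 0,"jaw": 60},
    {"tx": 0,"ty": 1,"tz": 0.8,"ax": 0,"ay": 0,"az": 0,"jaw": 60},
    {"tx": 0,"ty": 0,"tz": 0,"ax": 0,"ay": 0,"az": 0,"jaw": 60}
  ]
}}

```text
time_s: 15.6
tcp_pos: [0.6296, 0.0468, 0.0269]
tool_rot: [[0.961, 0.207, -0.186], [0.278, -0.716, 0.641], [-0.0, -0.667, -0.745]]
ft_force: [1.2, -0.4, -1.6]
gripper_width: 0.0599
gripper_force: 0.5
```

```bash
python3 -c "from h import *
M();tip();wood('s14')"
```

```text
T 15.6 qtz [-129.4  618.    26.9] rot(qtz cols xyz) [[0.001, -0.745, 0.667], [1.0, 0.001, -0.001], [-0.0, -0.667, -0.745]] f [-0.8  1.1 -1.6] M [-0.44 -0.1  -0.02] w 59.9 0.5 j [-0.29  0.51  1.25  0.61  1.79  1.01]
M [-43.8 617.9 -68.8] theta 131.8
tips low/up [-157.1  618.1   12.9] [-112.5  618.    52.8]
wood 1123 [-83.3 599.3  23. ] [ 0.098 -0.016  0.995] phi 5.6 pct [[-162.0, 526.0, 11.0], [-2.0, 701.0, 36.0]]
```

Call:
{"op": "step_arm", "data": {
  "commands": [
    {"tx": 0,"ty": 1,"tz": 1,"ax": 0,"ay": 0,"az": 0,"jaw": 60},
    {"tx": 0,"ty": 1,"tz": 1,"ax": 0,"ay": 0,"az": 0,"jaw": 60},
    {"tx": 0,"ty": 1,"tz": 1,"ax": 0,"ay": 0,"az": 0,"jaw": 60},
    {"tx": 0,"ty": 0,"tz": 0,"ax": 0,"ay": 0,"az": 0,"jaw": 60}
  ]
}}

```text
time_s: 16.05
tcp_pos: [0.6296, 0.0466, 0.0225]
tool_rot: [[0.961, 0.207, -0.186], [0.278, -0.716, 0.641], [-0.0, -0.667, -0.745]]
ft_force: [0.6, -0.4, -1.2]
gripper_width: 0.0603
gripper_force: 0.6
```

```bash
python3 -c "from h import *
M();tip();wood('s15')"
```

```text
T 16.05 qtz [-129.7  618.    22.5] rot(qtz cols xyz) [[0.001, -0.745, 0.667], [1.0, 0.001, -0.001], [-0.0, -0.667, -0.745]] f [-0.6  0.4 -1.2] M [-0.48 -0.12 -0.03] w 60.3 0.6 j [-0.29  0.52  1.25  0.61  1.78  1.  ]
M [-44.  617.9 -73.2] theta 131.8
tips low/up [-157.5  618.     8.4] [-112.5  618.    48.6]
wood 1150 [-83.4 598.7  20.8] [ 0.075 -0.015  0.997] phi 4.3 pct [[-161.0, 526.0, 9.0], [-3.0, 702.0, 31.0]]
```

Call:
{"op": "step_arm", "data": {
  "commands": [
    {"tx": 0,"ty": 1,"tz": 1,"ax": 0,"ay": 0,"az": 0,"jaw": 60},
    {"tx": 0,"ty": 1,"tz": 1,"ax": 0,"ay": 0,"az": 0,"jaw": 60},
    {"tx": 0,"ty": 0,"tz": 0,"ax": 0,"ay": 0,"az": 0,"jaw": 60}
  ]
}}

```text
time_s: 16.4
tcp_pos: [0.6299, 0.0465, 0.0205]
tool_rot: [[0.961, 0.208, -0.185], [0.278, -0.715, 0.641], [0.0, -0.667, -0.745]]
ft_force: [-0.9, -0.5, 1.0]
gripper_width: 0.0599
gripper_force: 1.4
```

```bash
python3 -c "from h import *
M();tip();wood('s16')"
```

```text
T 16.4 qtz [-129.8  618.2   20.5] rot(qtz cols xyz) [[0.001, -0.745, 0.667], [1.0, 0.001, -0.001], [0.0, -0.667, -0.745]] f [-0.2 -1.   1. ] M [-0.29  0.05  0.08] w 59.9 1.4 j [-0.29  0.52  1.25  0.61  1.78  1.  ]
M [-44.2 618.1 -75.2] theta 131.8
tips low/up [-157.5  618.2    6.5] [-112.9  618.2   46.4]
wood 1154 [-83.4 598.8  19.7] [ 0.061 -0.013  0.998] phi 3.5 pct [[-162.0, 525.0, 8.0], [-2.0, 701.0, 28.0]]
```

The fingertip is at the bench and the panel at 3.5°. I'll draw the finger out slowly.

Call:
{"op": "step_arm", "data": {
  "commands": [
    {"tx": 0,"ty": 1.5,"tz": -1.8,"ax": 0,"ay": 0,"az": 0,"jaw": 60},
    {"tx": 0,"ty": 1.5,"tz": -1.4,"ax": 0,"ay": 0,"az": 0,"jaw": 60},
    {"tx": 0,"ty": 1.5,"tz": -1.4,"ax": 0,"ay": 0,"az": 0,"jaw": 60},
    {"tx": 0,"ty": 1.5,"tz": -1.4,"ax": 0,"ay": 0,"az": 0,"jaw": 60},
    {"tx": 0,"ty": 1.5,"tz": -1.4,"ax": 0,"ay": 0,"az": 0,"jaw": 60},
    {"tx": 0,"ty": 1.5,"tz": -1.4,"ax": 0,"ay": 0,"az": 0,"jaw": 60},
    {"tx": 0,"ty": 1.5,"tz": -1.4,"ax": 0,"ay": 0,"az": 0,"jaw": 60},
    {"tx": 0,"ty": 1.5,"tz": -1.4,"ax": 0,"ay": 0,"az": 0,"jaw": 60}
  ]
}}

```text
time_s: 17.25
tcp_pos: [0.6345, 0.0302, 0.0206]
tool_rot: [[0.961, 0.207, -0.185], [0.278, -0.716, 0.641], [-0.0, -0.667, -0.745]]
ft_force: [-0.4, 0.2, -0.3]
gripper_width: 0.0601
gripper_force: 0.3
```

```bash
python3 -c "from h import *
M();tip();wood('s17')"
```

```text
T 17.25 qtz [-146.7  618.1   20.6] rot(qtz cols xyz) [[0.001, -0.745, 0.667], [1.0, 0.001, -0.001], [-0.0, -0.667, -0.745]] f [ 0.3 -0.4 -0.3] M [-0.2  -0.04 -0.03] w 60.1 0.3 j [-0.31  0.54  1.22  0.6   1.8   0.99]
M [-61.1 618.  -75.1] theta 131.8
tips low/up [-174.5  618.1    6.5] [-129.7  618.1   46.6]
wood 1243 [-84.2 603.4  15.3] [ 0.01  -0.009  1.   ] phi 0.6 pct [[-163.0, 525.0, 6.0], [-3.0, 704.0, 22.0]]
```

Call:
{"op": "step_arm", "data": {
  "commands": [
    {"tx": 0,"ty": 3,"tz": -40,"ax": 0,"ay": 0,"az": 0,"jaw": 60},
    {"tx": 0,"ty": 0,"tz": -50,"ax": 0,"ay": 0,"az": 0,"jaw": 60},
    {"tx": 0,"ty": 0,"tz": -50,"ax": 0,"ay": 0,"az": 0,"jaw": 60},
    {"tx": 0,"ty": 0,"tz": 0,"ax": -0.146,"ay": 0,"az": 0,"jaw": 85},
    {"tx": 0,"ty": 0,"tz": 0,"ax": -0.146,"ay": 0,"az": 0,"jaw": 85},
    {"tx": 0,"ty": 0,"tz": 0,"ax": -0.146,"ay": 0,"az": 0,"jaw": 85},
    {"tx": 0,"ty": 0,"tz": 0,"ax": -0.146,"ay": 0,"az": 0,"jaw": 85},
    {"tx": 0,"ty": 0,"tz": 0,"ax": -0.146,"ay": 0,"az": 0,"jaw": 85}
  ]
}}

```text
time_s: 18.1
tcp_pos: [0.6616, -0.062, 0.1247]
tool_rot: [[0.961, 0.278, 0.005], [0.278, -0.961, -0.006], [0.003, 0.007, -1.0]]
ft_force: [-0.4, 0.3, 0.2]
gripper_width: 0.0848
gripper_force: 0.0
```

Call:
{"op": "step_arm", "data": {
  "commands": [
    {"tx": 0,"ty": 0,"tz": 0,"ax": 0,"ay": 0,"az": -0.15,"jaw": 85},
    {"tx": 0,"ty": 0,"tz": 0,"ax": 0,"ay": 0,"az": -0.15,"jaw": 85},
    {"tx": 0,"ty": 0,"tz": 0,"ax": 0,"ay": 0,"az": -0.15,"jaw": 85},
    {"tx": 0,"ty": 0,"tz": 0,"ax": 0,"ay": 0,"az": -0.15,"jaw": 85},
    {"tx": 0,"ty": 0,"tz": 0,"ax": 0,"ay": 0,"az": -0.15,"jaw": 85},
    {"tx": 0,"ty": 0,"tz": 0,"ax": 0,"ay": 0,"az": -0.15,"jaw": 85},
    {"tx": 0,"ty": 0,"tz": 0,"ax": 0,"ay": 0,"az": -0.15,"jaw": 85},
    {"tx": 0,"ty": 0,"tz": 0,"ax": 0,"ay": 0,"az": -0.15,"jaw": 85}
  ]
}}

```text
time_s: 18.9
tcp_pos: [0.661, -0.0616, 0.1228]
tool_rot: [[0.083, 0.997, -0.0], [0.997, -0.083, -0.0], [-0.0, -0.0, -1.0]]
ft_force: [-0.4, -0.8, 0.9]
gripper_width: 0.0847
gripper_force: 0.0
```

Call:
{"op": "step_arm", "data": {
  "commands": [
    {"tx": 0,"ty": 0,"tz": 0,"ax": 0,"ay": 0,"az": -0.15,"jaw": 85},
    {"tx": 0,"ty": 0,"tz": 0,"ax": 0,"ay": 0,"az": -0.15,"jaw": 85},
    {"tx": 0,"ty": 0,"tz": 0,"ax": 0,"ay": 0,"az": -0.07,"jaw": 85},
    {"tx": 0,"ty": 0,"tz": 0,"ax": 0,"ay": 0,"az": 0,"jaw": 85}
  ]
}}

```text
time_s: 19.3
tcp_pos: [0.661, -0.0616, 0.1228]
tool_rot: [[-0.278, 0.961, -0.0], [0.961, 0.278, -0.0], [-0.0, -0.0, -1.0]]
ft_force: [-0.6, 0.5, -1.0]
gripper_width: 0.0848
gripper_force: 0.0
```

```bash
cat >> h.py <<'E'
def woodtop(f):
    im,D=snap('top',f); hsv=cv2.cvtColor(im,cv2.COLOR_RGB2HSV); m=cv2.inRange(hsv,(8,60,110),(25,255,255)); m[:,:190]=0; m[220:]=0; m[:, 290:]=0
    c=max(cv2.findContours(m,cv2.RETR_EXTERNAL,cv2.CHAIN_APPROX_NONE)[0],key=cv2.contourArea)
    r=cv2.minAreaRect(((ray('top',c[:,0],.015)*1000)@F.T)[:,:2].astype(np.float32)); print('wood rect q,t',np.round(r[0],1),np.round(r[1],1),round(r[2],1),cv2.boxPoints(r).round(1).tolist()); return im
E
python3 -c "from h import *
M();tip();wood('s18');woodtop('t18')"
```

```text
T 19.3 qtz [-242.3  618.1  122.8] rot(qtz cols xyz) [[1.0, 0.001, -0.0], [-0.001, 1.0, -0.0], [-0.0, -0.0, -1.0]] f [ 0.7 -0.4 -1. ] M [-0.01 -0.   -0.03] w 84.8 0.0 j [-0.14  0.27  1.22 -0.    1.65 -0.43]
M [-242.3  618.1   -5.6] theta 90.0
tips low/up [-242.2  660.5  130.8] [-242.3  575.8  130.8]
wood 1331 [-86.5 610.   14.8] [-0.005 -0.007  1.   ] phi -0.3 pct [[-162.0, 525.0, 6.0], [-4.0, 706.0, 21.0]]
wood rect q,t [-80.7 618.9] [182.  162.3] 90.0 [[-161.89999389648438, 527.9000244140625], [0.5, 527.7999877929688], [0.5, 709.7999877929688], [-161.8000030517578, 709.9000244140625]]
```

Lying flat and square, with a gap of about 10 mm to the toe. I'll lower the fingers and push it home.

Call:
{"op": "step_arm", "data": {
  "commands": [
    {"tx": 0,"ty": 0,"tz": 45,"ax": 0,"ay": 0,"az": 0,"jaw": 85},
    {"tx": 0,"ty": 0,"tz": 45,"ax": 0,"ay": 0,"az": 0,"jaw": 85},
    {"tx": 0,"ty": 0,"tz": 30,"ax": 0,"ay": 0,"az": 0,"jaw": 85},
    {"tx": 0,"ty": 0,"tz": 11,"ax": 0,"ay": 0,"az": 0,"jaw": 85},
    {"tx": 25,"ty": 0,"tz": 0,"ax": 0,"ay": 0,"az": 0,"jaw": 85},
    {"tx": 30,"ty": 0,"tz": 0,"ax": 0,"ay": 0,"az": 0,"jaw": 85},
    {"tx": 10,"ty": 0,"tz": 0,"ax": 0,"ay": 0,"az": 0,"jaw": 85},
    {"tx": 4,"ty": 0,"tz": 0,"ax": 0,"ay": 0,"az": 0,"jaw": 85}
  ]
}}

```text
time_s: 20.2
tcp_pos: [0.6426, 0.0058, -0.0064]
tool_rot: [[-0.278, 0.961, 0.002], [0.961, 0.278, -0.0], [-0.001, 0.002, -1.0]]
ft_force: [0.6, 0.8, -0.4]
gripper_width: 0.0849
gripper_force: 0.0
```

Call:
{"op": "step_arm", "data": {
  "commands": [
    {"tx": 2,"ty": 0,"tz": 0,"ax": 0,"ay": 0,"az": 0,"jaw": 85},
    {"tx": 2,"ty": 0,"tz": 0,"ax": 0,"ay": 0,"az": 0,"jaw": 85},
    {"tx": 0,"ty": 0,"tz": 0,"ax": 0,"ay": 0,"az": 0,"jaw": 85}
  ]
}}

```text
time_s: 20.5
tcp_pos: [0.6414, 0.0078, -0.0074]
tool_rot: [[-0.276, 0.961, 0.001], [0.961, 0.276, -0.001], [-0.001, 0.001, -1.0]]
ft_force: [1.2, -0.8, 0.5]
gripper_width: 0.0847
gripper_force: 0.7
```

```bash
python3 -c "from h import *
M();im=wood('s19')"
```

```text
T 20.5 qtz [-170.2  618.5   -7.4] rot(qtz cols xyz) [[1.0, -0.001, -0.001], [0.001, 1.0, 0.001], [-0.001, 0.001, -1.0]] f [-1.1  0.9  0.5] M [-0.19 -0.12 -0.  ] w 84.7 0.7 j [-0.04  0.28  1.44 -0.    1.41 -0.32]
M [-170.3  618.6 -135.8] theta 89.9
wood 1030 [-73.  597.2  15.1] [ 0.008 -0.005  1.   ] phi 0.4 pct [[-161.0, 526.0, 5.0], [-2.0, 704.0, 20.0]]
```

Call:
{"op": "step_arm", "data": {
  "commands": [
    {"tx": 2,"ty": 0,"tz": 0,"ax": 0,"ay": 0,"az": 0,"jaw": 85},
    {"tx": 2,"ty": 0,"tz": 0,"ax": 0,"ay": 0,"az": 0,"jaw": 85},
    {"tx": 2,"ty": 0,"tz": 0,"ax": 0,"ay": 0,"az": 0,"jaw": 85},
    {"tx": 0,"ty": 0,"tz": 0,"ax": 0,"ay": 0,"az": 0,"jaw": 85}
  ]
}}

```text
time_s: 20.95
tcp_pos: [0.639, 0.0148, -0.0081]
tool_rot: [[-0.277, 0.961, -0.0], [0.961, 0.277, 0.0], [0.0, -0.0, -1.0]]
ft_force: [0.7, -0.6, 0.2]
gripper_width: 0.0848
gripper_force: 0.6
```

```bash
cat >> h.py <<'E'
def gap(f):
    # bright strip vs wood along the near (low-t) edge; heights near fence
    im,D=snap('side',f); C=cloud('side',D)@F.T*1000; hsv=cv2.cvtColor(im,cv2.COLOR_RGB2HSV)
    for t0 in (535,560,600,640,680):
        k=(abs(C[...,1]-t0)<12)&(D>0)&(C[...,0]>-40)&(C[...,0]<30)&(C[...,2]<40)
        P=C[k]; b=np.round(P[:,0]/5)*5
        print(t0,[(int(x),int(np.median(P[b==x,2]).round()),int(np.median(hsv[k][b==x,1]))) for x in np.unique(b)])
    return im
E
python3 -c "from h import *
M();im=wood('s20');im=gap('s21')"
```

```text
T 20.95 qtz [-162.8  618.2   -8.1] rot(qtz cols xyz) [[1.0, 0.0, 0.0], [-0.0, 1.0, -0.0], [0.0, -0.0, -1.0]] f [-0.8  0.5  0.2] M [-0.1  -0.09 -0.07] w 84.8 0.6 j [-0.03  0.28  1.45  0.    1.41 -0.31]
M [-162.8  618.2 -136.5] theta 90.0
wood 1018 [-65.9 596.7  15.1] [ 0.013 -0.011  1.   ] phi 0.7 pct [[-154.0, 525.0, 6.0], [5.0, 704.0, 22.0]]
535 [(-40, 16, 111), (-35, 13, 112), (-30, 13, 113), (-25, 12, 113), (-20, 12, 112), (-15, 13, 112), (-10, 15, 112), (-5, 6, 114), (0, 15, 115), (5, 6, 81), (10, 5, 42), (15, 7, 37), (20, 10, 34), (25, 14, 35), (30, 18, 34)]
560 [(-40, 14, 113), (-35, 16, 112), (-30, 17, 113), (-25, 14, 112), (-20, 15, 113), (-15, 14, 112), (-10, 15, 112), (-5, 16, 114), (0, 17, 115), (5, 15, 89), (10, 14, 54), (15, 10, 31), (20, 12, 34), (25, 14, 35), (30, 16, 35)]
600 [(-40, 15, 113), (-35, 15, 112), (-30, 17, 113), (-25, 16, 112), (-20, 16, 112), (-15, 15, 112), (-10, 14, 112), (-5, 14, 114), (0, 16, 116), (5, 14, 98), (10, 13, 88), (15, 11, 32), (20, 9, 30), (25, 14, 35), (30, 17, 35)]
640 [(-40, 16, 112), (-35, 15, 112), (-30, 14, 113), (-25, 15, 111), (-20, 14, 113), (-15, 13, 112), (-10, 16, 113), (-5, 16, 114), (0, 13, 115), (5, 13, 103), (10, 13, 54), (15, 9, 30), (20, 12, 33), (25, 12, 35), (30, 14, 35)]
680 [(-40, 14, 111), (-35, 16, 111), (-30, 16, 113), (-25, 16, 113), (-20, 17, 112), (-15, 18, 113), (-10, 16, 112), (-5, 15, 115), (0, 18, 110), (5, 15, 97), (10, 13, 73), (15, 10, 35), (20, 7, 31), (25, 10, 34), (30, 11, 34)]
```

Call:
{"op": "step_arm", "data": {
  "commands": [
    {"tx": 1,"ty": 0,"tz": 0,"ax": 0,"ay": 0,"az": 0,"jaw": 85},
    {"tx": 1,"ty": 0,"tz": 0,"ax": 0,"ay": 0,"az": 0,"jaw": 85},
    {"tx": 0,"ty": 0,"tz": 0,"ax": 0,"ay": 0,"az": 0,"jaw": 85}
  ]
}}

```text
time_s: 21.35
tcp_pos: [0.6384, 0.0166, -0.0082]
tool_rot: [[-0.278, 0.961, -0.0], [0.961, 0.278, 0.0], [0.0, -0.0, -1.0]]
ft_force: [0.7, -1.7, 0.4]
gripper_width: 0.085
gripper_force: 0.5
```

Call:
{"op": "step_arm", "data": {
  "commands": [
    {"tx": 1,"ty": 0,"tz": 0,"ax": 0,"ay": 0,"az": 0,"jaw": 85},
    {"tx": 0,"ty": 0,"tz": 0,"ax": 0,"ay": 0,"az": 0,"jaw": 85}
  ]
}}

```text
time_s: 21.55
tcp_pos: [0.6382, 0.0173, -0.0081]
tool_rot: [[-0.277, 0.961, -0.0], [0.961, 0.277, -0.0], [-0.0, -0.0, -1.0]]
ft_force: [0.7, -1.4, -1.1]
gripper_width: 0.0852
gripper_force: 0.9
```

```bash
python3 -c "from h import *
M();im=wood('s22');wood('s23')"
```

```text
T 21.55 qtz [-160.1  618.1   -8.1] rot(qtz cols xyz) [[1.0, 0.0, -0.0], [-0.0, 1.0, -0.0], [-0.0, -0.0, -1.0]] f [-1.6  0.3 -1.1] M [-0.24 -0.04  0.03] w 85.2 0.9 j [-0.03  0.28  1.45 -0.    1.41 -0.31]
M [-160.2  618.1 -136.5] theta 90.0
wood 1009 [-63.8 596.7  15.5] [ 0.005 -0.008  1.   ] phi 0.3 pct [[-151.0, 525.0, 6.0], [6.0, 704.0, 22.0]]
wood 1008 [-63.9 596.4  15.5] [ 0.011 -0.011  1.   ] phi 0.6 pct [[-152.0, 525.0, 6.0], [6.0, 703.0, 22.0]]
```

Call:
{"op": "step_arm", "data": {
  "commands": [
    {"tx": 1,"ty": 0,"tz": 0,"ax": 0,"ay": 0,"az": 0,"jaw": 85},
    {"tx": 0,"ty": 0,"tz": 0,"ax": 0,"ay": 0,"az": 0,"jaw": 85}
  ]
}}

```text
time_s: 21.85
tcp_pos: [0.638, 0.0183, -0.008]
tool_rot: [[-0.277, 0.961, -0.0], [0.961, 0.277, -0.0], [-0.0, -0.0, -1.0]]
ft_force: [-0.5, -1.7, -0.2]
gripper_width: 0.0846
gripper_force: 1.0
```

Call:
{"op": "step_arm", "data": {
  "commands": [
    {"tx": 1,"ty": 0,"tz": 0,"ax": 0,"ay": 0,"az": 0,"jaw": 85},
    {"tx": 0,"ty": 0,"tz": 0,"ax": 0,"ay": 0,"az": 0,"jaw": 85}
  ]
}}

```text
time_s: 22.05
tcp_pos: [0.6377, 0.0194, -0.008]
tool_rot: [[-0.277, 0.961, -0.0], [0.961, 0.277, 0.0], [0.0, 0.0, -1.0]]
ft_force: [0.8, -2.0, 1.0]
gripper_width: 0.0852
gripper_force: 1.0
```

```bash
python3 -c "from h import *
M();im=wood('s24');wood('s25');wood('s26')"
```

```text
T 22.05 qtz [-158.   618.2   -8. ] rot(qtz cols xyz) [[1.0, 0.0, 0.0], [-0.0, 1.0, 0.0], [0.0, 0.0, -1.0]] f [-2.1  0.3  1. ] M [-0.29 -0.1   0.07] w 85.2 1.0 j [-0.02  0.27  1.45  0.    1.41 -0.3 ]
M [-158.   618.2 -136.4] theta 90.0
wood 1000 [-62.6 596.3  16.4] [-0.007 -0.006  1.   ] phi -0.4 pct [[-149.0, 524.0, 6.0], [6.0, 705.0, 23.0]]
wood 1004 [-62.  596.6  16.5] [-0.011 -0.004  1.   ] phi -0.7 pct [[-148.0, 525.0, 6.0], [7.0, 705.0, 23.0]]
wood 1005 [-61.6 596.4  16.3] [-0.007 -0.009  1.   ] phi -0.4 pct [[-149.0, 525.0, 6.0], [7.0, 704.0, 23.0]]
```

The leading edge has just begun to ride up, so the toe is reached. I'll retreat and check that it settles flat.

Call:
{"op": "step_arm", "data": {
  "commands": [
    {"tx": -5,"ty": 0,"tz": 0,"ax": 0,"ay": 0,"az": 0,"jaw": 85},
    {"tx": -40,"ty": 0,"tz": 0,"ax": 0,"ay": 0,"az": 0,"jaw": 85},
    {"tx": -40,"ty": 0,"tz": 0,"ax": 0,"ay": 0,"az": 0,"jaw": 85},
    {"tx": 0,"ty": 0,"tz": -40,"ax": 0,"ay": 0,"az": 0,"jaw": 85},
    {"tx": 0,"ty": 0,"tz": -45,"ax": 0,"ay": 0,"az": 0,"jaw": 85},
    {"tx": 0,"ty": 0,"tz": -45,"ax": 0,"ay": 0,"az": 0,"jaw": 85},
    {"tx": 0,"ty": 0,"tz": 0,"ax": 0,"ay": 0,"az": 0,"jaw": 85}
  ]
}}

```text
time_s: 22.9
tcp_pos: [0.6648, -0.0629, 0.1317]
tool_rot: [[-0.277, 0.961, 0.014], [0.961, 0.277, -0.001], [-0.005, 0.013, -1.0]]
ft_force: [1.0, -0.2, 0.7]
gripper_width: 0.0849
gripper_force: 0.0
```

Run:
```python
from h import *
M();wood('s27');wood('s28');im=gap('s29'); woodtop('t29')
D=np.load('pics/t29.npy');C=cloud('top',D)@F.T*1000
k=(abs(C[...,1]-617)<75)&(C[...,2]>9)&(C[...,2]<40)
for lo in range(-150,10,20):
    q=C[k&(C[...,0]>lo)&(C[...,0]<=lo+20)]; print(lo+10,q[:,2].mean().round(2) if len(q) else '',end=' | ')
cv2.imwrite('pics/s29c.png',cv2.resize(im[120:250,190:350,::-1],None,fx=4.5,fy=4.5))
```

```text
T 22.9 qtz [-244.6  621.4  131.7] rot(qtz cols xyz) [[1.0, 0.0, -0.005], [-0.0, 1.0, 0.013], [-0.005, 0.013, -1.0]] f [-0.5  0.9  0.7] M [-0.01 -0.01  0.  ] w 84.9 0.0 j [-0.15  0.26  1.21  0.    1.65 -0.43]
M [-245.2  623.1    3.3] theta 89.7
wood 1304 [-76.1 608.3  14.9] [-0.003 -0.003  1.   ] phi -0.2 pct [[-152.0, 523.0, 7.0], [6.0, 705.0, 21.0]]
wood 1307 [-76.5 608.1  14.8] [-0.006 -0.007  1.   ] phi -0.3 pct [[-151.0, 524.0, 6.0], [6.0, 705.0, 21.0]]
535 [(-40, 7, 70), (-35, 12, 113), (-30, 13, 113), (-25, 11, 112), (-20, 16, 112), (-15, 14, 110), (-10, 13, 113), (-5, 12, 114), (0, 13, 116), (5, 16, 103), (10, 5, 51), (15, 4, 32), (20, 11, 34), (25, 14, 35), (30, 19, 35)]
560 [(-40, 16, 113), (-35, 13, 112), (-30, 16, 113), (-25, 15, 112), (-20, 16, 113), (-15, 16, 112), (-10, 15, 112), (-5, 16, 113), (0, 15, 115), (5, 16, 106), (10, 15, 60), (15, 10, 32), (20, 10, 32), (25, 16, 35), (30, 16, 34)]
600 [(-40, 16, 112), (-35, 16, 112), (-30, 14, 113), (-25, 16, 112), (-20, 15, 112), (-15, 15, 113), (-10, 16, 113), (-5, 13, 114), (0, 16, 115), (5, 17, 104), (10, 17, 54), (15, 10, 24), (20, 12, 33), (25, 13, 34), (30, 17, 34)]
640 [(-40, 16, 113), (-35, 15, 112), (-30, 15, 113), (-25, 13, 112), (-20, 15, 112), (-15, 17, 112), (-10, 15, 112), (-5, 16, 113), (0, 15, 115), (5, 16, 113), (10, 15, 77), (15, 12, 54), (20, 10, 32), (25, 15, 35), (30, 14, 34)]
680 [(-35, 13, 112), (-30, 14, 113), (-25, 12, 113), (-20, 15, 112), (-15, 14, 113), (-10, 15, 111), (-5, 16, 114), (0, 18, 116), (5, 15, 113), (10, 15, 81), (20, 12, 32), (25, 11, 34), (30, 19, 35)]
wood rect q,t [-69.8 617.5] [182.1 162.6] 89.2 [[-152.3000030517578, 527.5999755859375], [10.300000190734863, 525.4000244140625], [12.699999809265137, 707.5], [-149.89999389648438, 709.5999755859375]]
-140 15.35 | -120 15.18 | -100 15.21 | -80 15.06 | -60 15.01 | -40 15.42 | -20 15.19 | 0 15.14 |
```

View pics/s29c.png

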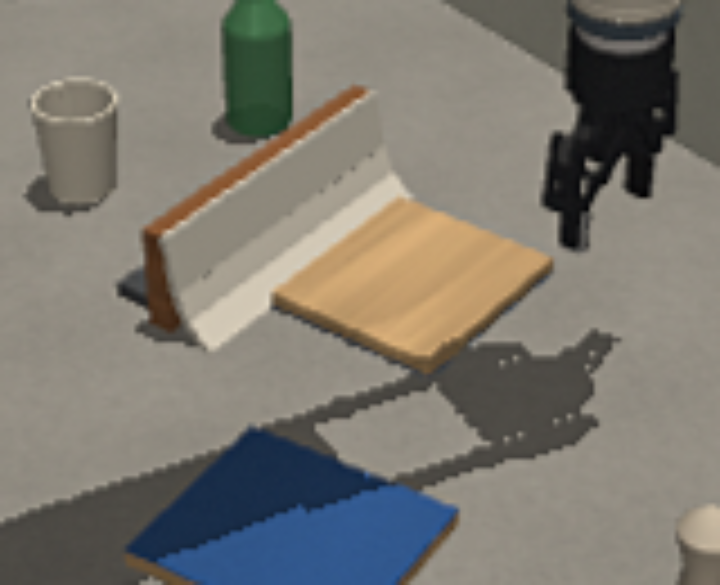

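The crop shows the wooden face up, flat (top at 15.1 mm throughout) and square, with its edge at the strip's toe along (275,295)–(400,200). The gripper is clear.

```bash
python3 -c "from h import *
print(bot.hand_in())"
```

```text
the job is handed in; nothing more can be done
None
```

The panel is turned over and handed in at about 23 s: it was pushed up to a 65° lean, tipped back over and lowered gently on a finger. It now lies flat and square to within about 1°, bare wood up, its edge at the toe of the stop, with the robot clear; the arm went near none of the bystanders.

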